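# Stack the L-shaped gluing weights, heels alternating

## Task

The panel on the plywood board has just been glued and one L-shaped steel weight lies on it: stack the two loose L-shaped weights on that one, foot down, heels alternating from side to side so that the pile stays level and balanced. Lower each one gently, then slide it until the free edge of its foot butts against the heel of the weight below, ends in line and no gap left, feeling for the stop, because the panel and the first weight must not slip on the fresh glue nor a lower joint be pushed open again. Let go of the pile and leave everything else on the desk where it is.

Things in the scene. Friction and masses are not known exactly. Their poses are not given: they have to be found in the camera images.
- weight_low: L-shaped plain cast steel weight, some 0.57 kg, foot down: foot 90 mm long (its y), 12 mm thick; along its -x edge a heel 12 mm thick, 24 mm high over all, so 12 mm above the foot. Origin: under the foot, 28 mm from the heel's back, z up. Heel x = -28 to -16 mm; free edge x = +22 to +31 mm: castings differ. Centre of mass 2 to 7 mm from the origin towards the heel. Lies on the panel.
- weight_1: L-shaped plain cast steel weight, some 0.57 kg, foot down: foot 90 mm long (its y), 12 mm thick; along its -x edge a heel 12 mm thick, 24 mm high over all, so 12 mm above the foot. Origin: under the foot, 28 mm from the heel's back, z up. Heel x = -28 to -16 mm; free edge x = +22 to +31 mm: castings differ. Centre of mass 2 to 7 mm from the origin towards the heel. Loose on the desk.
- weight_2: L-shaped plain cast steel weight, some 0.57 kg, foot down: foot 90 mm long (its y), 12 mm thick; along its -x edge a heel 12 mm thick, 24 mm high over all, so 12 mm above the foot. Origin: under the foot, 28 mm from the heel's back, z up. Heel x = -28 to -16 mm; free edge x = +22 to +31 mm: castings differ. Centre of mass 2 to 7 mm from the origin towards the heel. Loose on the desk, same as weight_1.
- weight_low_heel (a point): middle of the top of the lowest weight's heel (x = -22, y = 0, z = 24 mm in its frame). A weight butted home on it is turned half round, its origin at x = +6 to +15 mm (by its own foot's width), y = 0, z = +12 mm in this weight's frame and its heel near this one's free edge; its foot is level with this heel's top. The third sits likewise on the second.
- weight_1_heel (a point): middle of the top of this weight's heel (x = -22, y = 0, z = 24 mm in its frame). All is dry, friction about 0.6 (20 percent either way; masses 15 percent): a weight slides on another at some 3.5 N; pushed on after it has butted, it drags the one below along at about twice that.
- weight_2_heel (a point): middle of the top of this weight's heel (x = -22, y = 0, z = 24 mm in its frame). Either loose weight may go second.
- panel: thin pale wood panel, 150 x 120 x 8 mm, loose on the board, the lowest weight in its middle. Origin: centre of its underside, 18 mm above the desk; its top is 26 mm above the desk.
- board: plywood board, 200 x 160 x 18 mm, fixed on the desk under the panel. Origin: centre of its underside.
- jar_a: bystander: small capped paint jar, amber glass with black cap, 44 mm across, 55 mm high; origin at the centre of its underside
- jar_b: bystander: small capped paint jar, blue with black cap, 48 mm across, 58 mm high; origin at the centre of its underside
- gesso: bystander: white ceramic pot, open, 52 mm across, 55 mm high; origin at the centre of its underside
- tumbler: bystander: glass tumbler, 66 mm across, 70 mm high; origin at the centre of its underside
- cap: bystander: blue screw ring off a jar, 38 mm across, 14 mm high; origin at the centre of its underside
- casket: bystander: little red and dark lacquered casket, 99 x 69 x 43 mm; origin at the centre of its underside
- knife: bystander: palette knife lying flat, 185 mm long (along its x), 13 mm high; origin at the centre of its underside
- brush: bystander: fine blue-handled paint brush lying flat, 160 mm long (along its x), 8 mm high; origin at the centre of its underside

How it is judged:
At the end, for the whole second after the job is handed in: Both loose weights piled flat on the lowest, each turned half round from the one below (level within 2, square within 3.4 degrees), free edge within 2 mm of the heel below, ends in line within 8 mm, all at rest; lowest weight and panel within 3 mm of their start (distance of each of weight_low, panel from where it was at the start of the episode below 0.003 m and angle between weight_low's own z axis and vertical below 0.035 rad and ((x of weight_1 in the frame of weight_low between 0.0045 and 0.009 m and y of weight_1 in the frame of weight_low between -0.008 and 0.008 m and z of weight_1 in the frame of weight_low between 0.01 and 0.014 m and x of weight_1_heel in the frame of weight_low above 0.019 m and angle between the x axis of weight_1 and the x axis of weight_low, either way round below 0.06 rad and angle between each of weight_1, weight_2's own z axis and vertical below 0.035 rad and linear speed of each of weight_1, weight_2 below 0.01 m/s and x of weight_2 in the frame of weight_1 between 0.0115 and 0.016 m and y of weight_2 in the frame of weight_1 between -0.008 and 0.008 m and z of weight_2 in the frame of weight_1 between 0.01 and 0.014 m and x of weight_2_heel in the frame of weight_1 above 0.026 m and angle between the x axis of weight_2 and the x axis of weight_1, either way round below 0.06 rad) or (x of weight_2 in the frame of weight_low between 0.0115 and 0.016 m and y of weight_2 in the frame of weight_low between -0.008 and 0.008 m and z of weight_2 in the frame of weight_low between 0.01 and 0.014 m and x of weight_2_heel in the frame of weight_low above 0.026 m and angle between the x axis of weight_2 and the x axis of weight_low, either way round below 0.06 rad and angle between each of weight_2, weight_1's own z axis and vertical below 0.035 rad and linear speed of each of weight_2, weight_1 below 0.01 m/s and x of weight_1 in the frame of weight_2 between 0.0045 and 0.009 m and y of weight_1 in the frame of weight_2 between -0.008 and 0.008 m and z of weight_1 in the frame of weight_2 between 0.01 and 0.014 m and x of weight_1_heel in the frame of weight_2 above 0.019 m and angle between the x axis of weight_1 and the x axis of weight_2, either way round below 0.06 rad))); the robot touches nothing.
It fails at once if the glued panel slips more than 3 mm (distance of panel from where it was at the start of the episode above 0.003 m).
It fails at once if the lowest weight slips more than 3 mm (distance of weight_low from where it was at the start of the episode above 0.003 m).
It fails at once if the pile is thumped (over 70 N between the lowest weight and the panel): lower gently, do not drop (contact force between weight_low and panel above 70 N).
It fails at once if another thing on the desk is shifted more than 20 mm or tipped (distance of any of jar_a, jar_b, gesso, tumbler, cap, casket, knife, brush from where it was at the start of the episode above 0.02 m or angle between any of jar_a, jar_b, gesso, tumbler, cap, casket, knife, brush's own z axis and vertical above 0.3 rad).
It also fails if it takes over 72 s, if anything falls off the work surface, if the arm or the gripper's body presses on something with over 40 N, if the wrist force passes 120 N, or if a joint passes its speed limit or range.

## Robot

A 7-joint arm with a two-finger parallel gripper is mounted at the origin on the work surface. World frame = base frame: x ahead of the robot, y to its left, z up, the work surface at z = 0. Lengths are in m, angles in rad, forces in N, time in s.
With the tool pointing down it reaches from about 0.4 to 0.875 m from the base axis. Payload 19.3 kg.
Tool frame: the origin (TCP) lies midway between the tips of the shut fingers; the grasp point (between the pads) lies 19 mm behind it; z points along the fingers, y is the line along which they close (so a half turn about z gives the same grasp; the last joint's range is limited). The gripper opens to 85 mm and grips with 20 to 120 N. Pads are 22 mm wide; open, the fingers measure 114 mm over their backs; the gripper's body (76 mm by 85 mm) begins 54 mm behind the grasp point. The pads swing forward as they close: fully open they stand 13 mm farther back than shut.
Start: joints at [1.253, 0.521, -0.036, 1.599, 0.021, 1.021, -0.113], TCP at [0.153, -0.606, 0.195] pointing down, gripper open.
Joint ranges: [-2.91, 2.91], [-0.3, 2.13], [-1.5, 1.42], [0.17, 2.43], [-1.26, 4.41], [0.16, 1.93], [-2.52, 2.52]. Speed limits (rad/s): [1.89, 1.89, 2.39, 2.39, 3.01, 3.01, 3.01].

## Interface

Orientations are given as [roll, pitch, yaw] about the fixed x, y, z axes, in that order (R = Rz(yaw) Ry(pitch) Rx(roll)).
In Python, from workcell import bot gives the robot as it stands.
- The arm moves only by the tool move_arm, never from a script. Its argument "series" is a list of rows, each a list of 3 entries, a list of its own where there are three numbers: the shift along the tool's x, y, z in cm, then the turn, a rotation vector about the tool's x, y, z in rad, then the opening in per cent of the stroke, from 0 (shut) to 100 (fully open). A call has 1 to 20 rows; each row is the pose to reach, as a shift and turn from the pose commanded when the call began, along the tool's axes at that moment; what a row does not reach only later rows make up. A row lasts 1/12 s, in which the tool goes at most 41.7 mm and 7.16 degrees, less where a joint would pass 70% of its speed; a pose out of reach is approached as far as the arm can. A call with a gripper value outside its range is refused whole. The fingers move at their own pace and stop on an object; "squeeze" is the grip in N (left out, the last holds). Time passes only in rows, so rows that repeat a pose let the fingers close. It gives the time, the measured TCP pose, the force, the opening and the grip force at its end, in the units of the state.
- bot.observe(): the state, without advancing time (a new reading comes with each control period).
- bot.grab_frame(name): name is "scene" or "top" or "wrist"; returns (picture, depth): 420x560x3 uint8, red, green, blue; 420x560 float32, m along the optical axis (not along the pixel's ray), 0 where there is no reading.
- bot.camera_params(name): a dict with "fovy" (degrees; the focal length in pixels is half the picture's height over the tangent of half this angle, whatever the lens; pixels are square), "cx", "cy" (the principal point, pixels), "dist_coeffs" ([k1, k2, p1, p2, k3] as OpenCV has them; the pictures are not rectified), "R" (3x3) and "t" (3): a world point X has camera coordinates R X + t; the wrist camera has in their place "tool_from_camera" (4x4, takes a point from camera to tool coordinates, whose origin is the TCP and whose axes are the flange's). Camera axes: x right, y down, z forward; pixel columns grow to the right and rows downward; lengths in m; the calibration is good to about 2 mm. A picture is of the moment at which its call begins: read the wrist's pose just before it. camera_params takes no time and is no camera call.
- bot.job_done(): hands the job in; it is judged then, once.
Trained networks look in the newest picture that a camera, given by its name, has taken for a name from the list of things; names that differ only in an ending like _2 or _b are one class to them, and where a whole thing is asked for, a point or a joint stands for the part that bears it (a point fixed in the world has none). Each returns a list of dicts, best first, with "conf" (0 to 1); they miss things now and then, are a little off and sometimes report something else, mostly with a low value. They report only what shows in the picture. A call takes as long as a camera call.
- bot.find_in(camera, thing): "bbox" ([left, top, right, bottom] in pixels, round what is visible of it).
- bot.trace(camera, thing): "mask" (420x560 bool, what is visible of it) and "bbox" ([left, top, right, bottom] in pixels, round what is visible of it).
The state is a dict: "clock": time; "qpos": joint angles; "qd": joint speeds; "joint_efforts": joint torques, N m; "position": TCP position; "tool_rot": TCP orientation; "force": force on the tool from outside, world axes, zero at the start; "moment": the same for the moment, N m; "grip_width": finger opening in m; "finger_force": force on a finger pad.
Only numpy, scipy, OpenCV 4.12 (cv2) and the standard library are available. Lean on these libraries where they do the work, as an engineer would, in place of code of your own. Each camera call takes 0.05 s, during which the arm holds its last target. There are 200 camera calls.

## Working session

There is one attempt and no reset: what is moved stays moved. The work goes in short steps, Python scripts to look and compute and a tool call to move; the robot and the scene stay as the last step left them, time stands still between calls to the robot, and variables do not carry over. Pictures are saved under pics/ and viewed, at most 10 in all, crops included, and the job is handed in when it is done.

Besides the shell and the picture viewer there is one more tool, called as name(argument=value, ...) on one line, values as JSON. move_arm: Moves the arm, as the interface text tells. Its arguments: {"type":"object","properties":{"series":{"type":"array"},"squeeze":{"type":"number"}},"required":["series"]}

```bash
ls; mkdir -p pics
cat > h.py <<'E'
import numpy as np, cv2
from workcell import bot
from scipy.spatial.transform import Rotation as Ro
def cam(n):
    p=bot.camera_params(n); f=210/np.tan(np.radians(p["fovy"])/2)
    return p,np.array([[f,0,p["cx"]],[0,f,p["cy"]],[0,0,1.]]),np.array(p["dist_coeffs"],float)
def Ttool(s):
    T=np.eye(4); r=np.array(s["tool_rot"],float)
    T[:3,:3]=Ro.from_euler("xyz",r).as_matrix() if r.shape==(3,) else r
    T[:3,3]=s["position"]; return T
def cloud(n,depth,s=None):
    p,K,d=cam(n); v,u=np.mgrid[0:420,0:560]
    uv=np.stack([u,v],-1).reshape(-1,1,2).astype(float)
    xy=cv2.undistortPoints(uv,K,d).reshape(420,560,2)
    P=np.dstack([xy*depth[...,None],depth])
    if n=="wrist":
        T=Ttool(s)@np.array(p["tool_from_camera"]); return P@T[:3,:3].T+T[:3,3]
    R=np.array(p["R"]);return (P-np.array(p["t"]))@R
def save(n,img): cv2.imwrite("pics/"+n+".png",img[...,::-1])
E
python3 - <<'E'
from h import *
s=bot.observe(); print({k:np.round(v,3).tolist() for k,v in s.items()})
ims=[]
for n in("scene","top"):
    im,d=bot.grab_frame(n); np.savez(f"{n}.npz",im=im,d=d); save(n,im)
    for t in("weight_low","weight_1"):
        r=bot.trace(n,t)
        P=cloud(n,d)
        for q in r:
            m=q["mask"]&(d>0); print(n,t,round(q["conf"],2),np.round(q["bbox"]),np.round(np.median(P[m],0),3),m.sum())
E
```

```text
pics
{'clock': 0.0, 'qpos': [1.253, 0.522, -0.036, 1.6, 0.021, 1.021, -0.113], 'qd': [0.001, -0.0, -0.001, -0.0, -0.002, 0.001, -0.0], 'joint_efforts': [-0.001, -92.714, 1.979, -36.995, 0.018, 0.008, -0.0], 'position': [0.153, -0.606, 0.195], 'tool_rot': [-3.14, 0.0, 0.248], 'force': [-1.076, 0.12, 0.112], 'moment': [0.041, 0.005, 0.01], 'finger_force': 0.0, 'grip_width': 0.085}
scene weight_low 0.79 [306. 191. 338. 210.] [0.56  0.108 0.036] 627
scene weight_1 0.96 [153. 243. 194. 273.] [ 0.462 -0.306  0.011] 744
scene weight_1 0.95 [219. 268. 264. 304.] [ 0.642 -0.225  0.011] 822
top weight_low 0.81 [210. 202. 252. 232.] [0.56  0.111 0.039] 712
top weight_1 0.91 [342. 168. 368. 205.] [ 0.635 -0.223  0.013] 649
top weight_1 0.86 [373. 231. 400. 271.] [ 0.456 -0.303  0.013] 744
```

View pics/top.png

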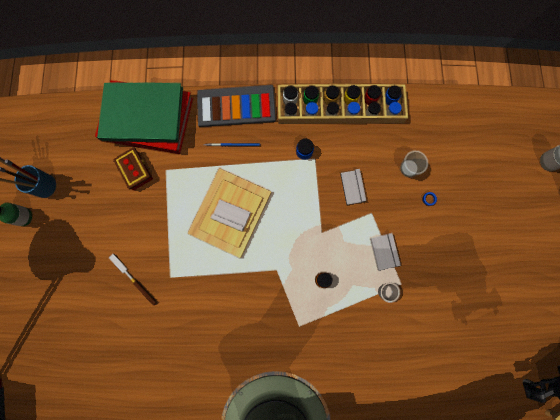

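View pics/scene.png

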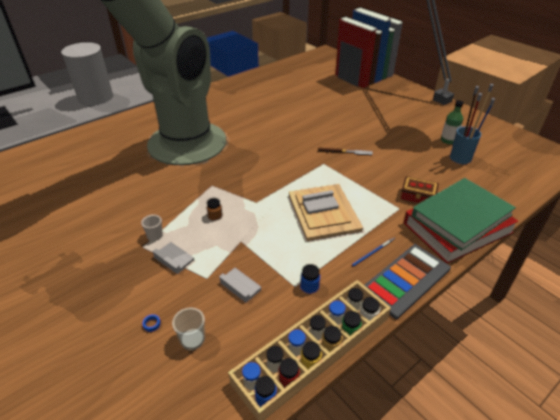

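```bash
cat >> h.py <<'E'
def fit(P,base,c,rad=0.075,tol=.005,verbose=True):
    """L pose from a cloud: heel-top points at base+24 mm, foot-top at base+12 mm"""
    Q=P.reshape(-1,3); Q=Q[np.hypot(*(Q[:,:2]-c).T)<rad]
    H=Q[abs(Q[:,2]-base-.024)<tol]; F=Q[abs(Q[:,2]-base-.012)<tol]
    return H,F
def rect(A):
    (c,(w,h),a)=cv2.minAreaRect((A[:,:2]*1000).astype(np.float32))
    return np.round(c,1),round(w,1),round(h,1),round(a,1)
E
python3 - <<'E'
from h import *
z=np.load("top.npz"); P=cloud("top",z["d"])
for n,c,b in(("low",(.56,.11),.026),("A",(.635,-.223),0),("B",(.456,-.303),0)):
    Q=P.reshape(-1,3);Q=Q[np.hypot(*(Q[:,:2]-c).T)<.06]
    print(n,np.histogram(Q[:,2],bins=np.arange(-.006,.06,.004)))
    H,F=fit(P,b,c)
    print(len(H),len(F),rect(H),rect(F),H.mean(0),F.mean(0))
p=bot.camera_params("wrist");print(p)
E
```

```text
low (array([  0,   0,   0,   0,   1,  15,  44, 362, 370,  65, 258, 260,  24,
        72,  73,   7]), array([-0.006, -0.002,  0.002,  0.006,  0.01 ,  0.014,  0.018,  0.022,
        0.026,  0.03 ,  0.034,  0.038,  0.042,  0.046,  0.05 ,  0.054,
        0.058]))
154 548 (array([540.4, 120.4]), 91.1, 11.9, 66.7) (array([555.4, 113.8]), 90.7, 67.4, 66.2) [0.54057201 0.12052525 0.0500291 ] [0.56582212 0.10865461 0.03798519]
A (array([129, 477, 165,  91, 283, 119,  35,  93,  34,   0,   0,   0,   0,
         0,   0,   0]), array([-0.006, -0.002,  0.002,  0.006,  0.01 ,  0.014,  0.018,  0.022,
        0.026,  0.03 ,  0.034,  0.038,  0.042,  0.046,  0.05 ,  0.054,
        0.058]))
154 479 (array([ 637.9, -225.6]), 90.9, 45.3, 8.9) (array([ 637.7, -227.6]), 80.9, 136.9, 83.8) [ 0.63968184 -0.24134128  0.02399058] [ 0.63619673 -0.21679121  0.01212226]
B (array([ 67, 373, 281, 120, 335, 136,  39,  97,  32,   1,   0,   0,   0,
         0,   0,   0]), array([-0.006, -0.002,  0.002,  0.006,  0.01 ,  0.014,  0.018,  0.022,
        0.026,  0.03 ,  0.034,  0.038,  0.042,  0.046,  0.05 ,  0.054,
        0.058]))
164 566 (array([ 462.8, -317. ]), 62.6, 83.7, 79.6) (array([ 450.6, -284.7]), 102.3, 107.7, 85.6) [ 0.46190926 -0.3245556   0.02402988] [ 0.45580973 -0.29648452  0.01206669]
{'fovy': 67.94691050205601, 'cx': 283.471208827102, 'cy': 210.05601979260308, 'dist_coeffs': array([0.0223265, 0.       , 0.       , 0.       , 0.       ]), 'tool_from_camera': array([[-2.59390296e-04, -9.47496747e-01, -3.19765300e-01,
         8.19614641e-02],
       [ 9.99999940e-01, -1.71784980e-04, -3.02173409e-04,
        -2.14634218e-04],
       [ 2.31377447e-04, -3.19765359e-01,  9.47496734e-01,
        -1.79048060e-01],
       [ 0.00000000e+00,  0.00000000e+00,  0.00000000e+00,
         1.00000000e+00]])}
```

move_arm(series=[[[4, -2.5, 0], [0, 0, 0], 100], [[8, -5, 0], [0, 0, 0], 100], [[12, -7.5, 0], [0, 0, 0], 100], [[16, -10, 0], [0, 0, 0], 100], [[20, -13, 0], [0, 0, 0], 100], [[24, -16, -1], [0, 0, 0], 100], [[27, -19, -2], [0, 0, 0], 100], [[30, -21, -3], [0, 0, 0], 100], [[32, -23, -4], [0, 0, 0], 100], [[34, -25, -5], [0, 0, 0], 100], [[34, -25, -5], [0, 0, 0], 100], [[34, -25, -5], [0, 0, 0], 100], [[34, -25, -5], [0, 0, 0], 100]])

```text
clock: 1.38
position: [0.4218, -0.2799, 0.2452]
tool_rot: [3.141, -0.0, 0.249]
force: [-0.2, -0.3, 0.3]
grip_width: 0.0852
finger_force: 0.0
```

Run:
```python
from h import *
s=bot.observe(); print(np.round(s["qpos"],3),np.round(s["position"],4),s["tool_rot"])
im,d=bot.grab_frame("wrist"); np.savez("w1.npz",im=im,d=d); save("w1",im)
P=cloud("wrist",d,s)
for q in bot.trace("wrist","weight_1"):
    m=q["mask"]&(d>0); Q=P[m]; print(q["conf"],np.round(q["bbox"]),np.round(np.median(Q,0),4))
    for lo,hi in((.019,.03),(.008,.016)):
        A=Q[(Q[:,2]>lo)&(Q[:,2]<hi)]; print(len(A),rect(A),A.mean(0).round(4))
```

```text
[ 0.607  0.281 -0.172  1.84   0.056  1.025 -0.909] [ 0.4218 -0.2799  0.2452] [ 3.14118317e+00 -1.56468268e-04  2.49182688e-01]
0.97 [257.   0. 301.  19.] [ 0.5984 -0.2296  0.0124]
169 (array([ 602.2, -247.2]), 14.4, 11.6, 9.5) [ 0.602  -0.2473  0.024 ]
561 (array([ 600.3, -227.8]), 16.8, 49.5, 9.4) [ 0.5987 -0.2241  0.0121]
0.75 [283. 110. 331. 188.] [ 0.4584 -0.3035  0.0126]
715 (array([ 461.2, -325.1]), 90.7, 12.2, 11.8) [ 0.4628 -0.3245  0.0241]
2509 (array([ 455.4, -296.9]), 91.2, 46.2, 11.9) [ 0.4571 -0.2967  0.0123]
```

View pics/w1.png

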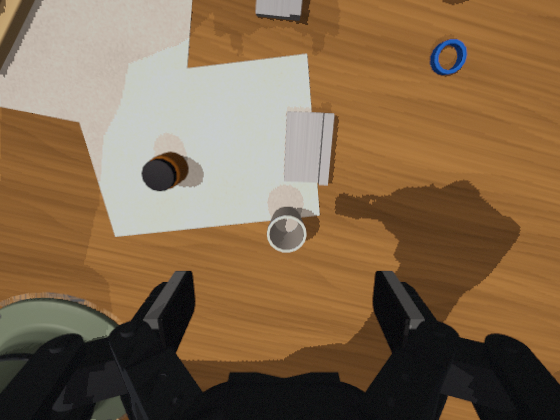

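move_arm(series=[[[1.8, -3.4, 0], [0, 0, 0], 60], [[3.6, -6.8, 0], [0, 0, 0], 60], [[5.4, -10.2, 0], [0, 0, 0], 60], [[7.2, -13.6, 0], [0, 0, 0], 60], [[9, -17, 0], [0, 0, 0], 60], [[10.8, -20.4, 0], [0, 0, 0], 60], [[12.6, -23.8, 0], [0, 0, 0], 60], [[14.4, -27.2, 0], [0, 0, 0], 60], [[16.2, -30.6, 0], [0, 0, 0], 60], [[17.7, -33.7, 0], [0, 0, 0], 60], [[17.7, -33.7, 0], [0, 0, 0], 60], [[17.7, -33.7, 0], [0, 0, 0], 60], [[17.7, -33.7, 0], [0, 0, 0], 60]])

```text
clock: 2.57
position: [0.5105, 0.0884, 0.2446]
tool_rot: [3.141, 0.001, 0.246]
force: [0.7, -0.8, 0.2]
grip_width: 0.051
finger_force: 0.0
```

```bash
cat >> h.py <<'E'
def look(tag,thing,base,pick=0):
    s=bot.observe(); im,d=bot.grab_frame("wrist"); np.savez(tag+".npz",im=im,d=d,T=Ttool(s)); save(tag,im)
    P=cloud("wrist",d,s); print("pos",np.round(s["position"],4),np.round(s["tool_rot"],4),"q",np.round(s["qpos"],2),"t",s["clock"])
    for q in bot.trace("wrist",thing):
        m=cv2.dilate(q["mask"].astype(np.uint8),np.ones((5,5)))>0; Q=P[m&(d>0)]
        print(round(q["conf"],2),np.round(q["bbox"]),np.round(np.median(Q,0),4))
        r=[]
        for z in(.024,.012):
            A=Q[abs(Q[:,2]-base-z)<.004]
            if len(A)<50: continue
            print("  n",len(A),rect(A),"mean",(A.mean(0)*1e3).round(1)); r.append(A)
        if len(r)==2:
            # heel long axis by PCA, then edges along/across by percentiles
            H,F=r; c=H[:,:2].mean(0); g=cv2.minAreaRect((H[:,:2]*1000).astype(np.float32)); b=cv2.boxPoints(g)
            e=b[1]-b[0]; e2=b[2]-b[1]; l=e if np.hypot(*e)>np.hypot(*e2) else e2
            a=np.arctan2(l[1],l[0])+np.pi/2; x=np.array([np.cos(a),np.sin(a)])
            if (F[:,:2].mean(0)-c)@x<0: x=-x
            y=np.array([-x[1],x[0]]); 
            for nm,A in(("heel",H),("foot",F)):
                print("  ",nm,"x",np.percentile(A[:,:2]@x,[.5,2,98,99.5]).round(4),"y",np.percentile(A[:,:2]@y,[.5,2,98,99.5]).round(4))
            print("   yaw deg",np.degrees(np.arctan2(x[1],x[0])).round(2),"heel c",c.round(4))
E
python3 -c "
from h import *
look('w2','weight_low',.026)"
```

```text
pos [0.5105 0.0884 0.2446] [3.1412e+00 1.0000e-03 2.4620e-01] q [ 0.01  0.32 -0.38  1.8   0.13  1.05 -1.74] t 2.5667
0.93 [233.  86. 319. 175.] [0.5605 0.1126 0.0382]
  n 827 (array([540.3, 119.4]), 90.2, 13.0, 65.8) mean [540.9 120.2  50.2]
  n 2916 (array([565.7, 108.3]), 90.3, 44.8, 66.7) mean [566.5 109.1  38.2]
   heel x [0.4379 0.4381 0.4501 0.4504] y [0.2856 0.287  0.3736 0.3749]
   foot x [0.4499 0.4506 0.4933 0.4941] y [0.2862 0.2877 0.374  0.3752]
   yaw deg -24.18 heel c [0.5409 0.1202]
```

View pics/w2.png

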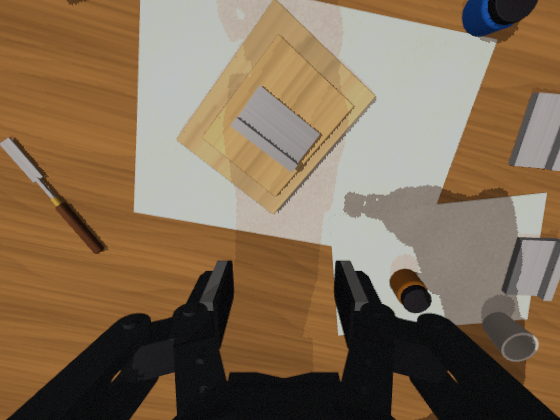

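move_arm(series=[[[-1.4, 3.6, 0], [0, 0, 0.01], 45], [[-2.8, 7.2, 0], [0, 0, 0.02], 45], [[-4.2, 10.8, 0], [0, 0, 0.03], 45], [[-5.6, 14.4, 0], [0, 0, 0.04], 45], [[-7, 18, 0], [0, 0, 0.04], 45], [[-8.4, 21.6, 0], [0, 0, 0.04], 45], [[-9.8, 25.2, 0], [0, 0, 0.04], 45], [[-11.2, 28.8, 1], [0, 0, 0.04], 45], [[-12.6, 32.4, 3], [0, 0, 0.04], 45], [[-13.8, 36, 6], [0, 0, 0.04], 45], [[-14.8, 38.9, 9], [0, 0, 0.04], 45], [[-14.8, 38.9, 12], [0, 0, 0.04], 45], [[-14.8, 38.9, 14.5], [0, 0, 0.04], 45], [[-14.8, 38.9, 17], [0, 0, 0.04], 45], [[-14.8, 38.9, 17], [0, 0, 0.04], 45], [[-14.8, 38.9, 17], [0, 0, 0.04], 45]])

```text
clock: 4.0
position: [0.4613, -0.324, 0.0749]
tool_rot: [-3.14, 0.002, 0.206]
force: [0.8, 1.1, 0.8]
grip_width: 0.0381
finger_force: 0.0
```

Run:
```python
from h import *
s=bot.observe(); im,d=bot.grab_frame("wrist"); save("w3",im); print(s["position"],s["tool_rot"],s["force"],s["grip_width"])
P=cloud("wrist",d,s); Q=P.reshape(-1,3)
T=np.linalg.inv(Ttool(s)); 
H=Q[(abs(Q[:,2]-.024)<.003)&(np.hypot(Q[:,0]-.461,Q[:,1]+.325)<.06)]
L=H@T[:3,:3].T+T[:3,3]; print(len(L),np.percentile(L,[1,50,99],axis=0).round(4))
```

```text
[ 0.46133476 -0.32399033  0.07489128] [-3.14044684e+00  1.50687401e-03  2.06336529e-01] [0.8268289  1.0812322  0.83494934] 0.038088769682698
1684 [[-0.0437 -0.0046  0.049 ]
 [ 0.0045  0.001   0.0505]
 [ 0.0443  0.0072  0.0518]]
```

View pics/w3.png

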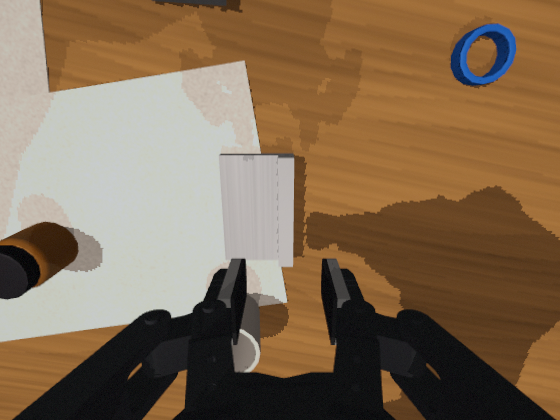

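move_arm(series=[[[0, 0.1, 2.5], [0, 0, 0], 45], [[0, 0.1, 4.5], [0, 0, 0], 45], [[0, 0.1, 6], [0, 0, 0], 45], [[0, 0.1, 6], [0, 0, 0], 45], [[0, 0.1, 6], [0, 0, 0], 10], [[0, 0.1, 6], [0, 0, 0], 0], [[0, 0.1, 6], [0, 0, 0], 0], [[0, 0.1, 6], [0, 0, 0], 0], [[0, 0.1, 6], [0, 0, 0], 0], [[0, 0.1, 6], [0, 0, 0], 0], [[0, 0.1, 6], [0, 0, 0], 0], [[0, 0.1, 6], [0, 0, 0], 0]], squeeze=70)

```text
clock: 5.05
position: [0.4627, -0.3245, 0.0152]
tool_rot: [3.142, -0.0, 0.208]
force: [-0.1, -0.9, 0.3]
grip_width: -0.0001
finger_force: 0.0
```

Run:
```python
from h import *
s=bot.observe(); im,d=bot.grab_frame("wrist"); save("w4",im); print(s["position"],s["grip_width"])
```

```text
[ 0.46265283 -0.32447944  0.01518474] -0.00011190086120154884
```

View pics/w4.png

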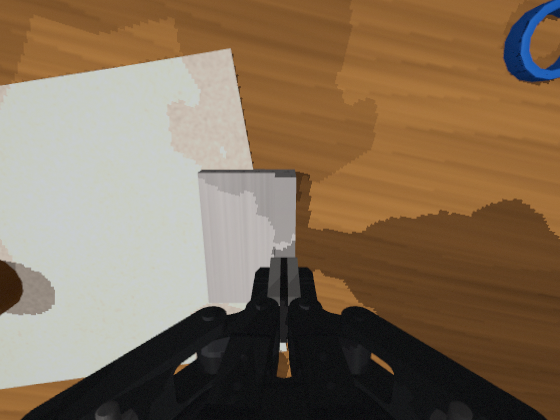

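Run:
```python
from h import *
s=bot.observe(); im,d=bot.grab_frame("wrist")
P=cloud("wrist",d,s); T=np.linalg.inv(Ttool(s)); L=P@T[:3,:3].T+T[:3,3]
for r in(185,200,220,240,250,262,275,290,310):
    print(r,[(c,*(L[r,c]*1e3).round(0).astype(int),int(P[r,c,2]*1e3)) for c in(200,215,240,265,272,278,284,290,296,302)])
```

```text
185 [(200, np.int64(36), np.int64(-50), np.int64(3), 12), (215, np.int64(36), np.int64(-41), np.int64(3), 12), (240, np.int64(37), np.int64(-26), np.int64(2), 12), (265, np.int64(36), np.int64(-11), np.int64(3), 11), (272, np.int64(36), np.int64(-7), np.int64(3), 12), (278, np.int64(39), np.int64(-3), np.int64(-9), 24), (284, np.int64(39), np.int64(0), np.int64(-9), 24), (290, np.int64(39), np.int64(3), np.int64(-9), 23), (296, np.int64(34), np.int64(8), np.int64(14), 0), (302, np.int64(33), np.int64(12), np.int64(15), 0)]
200 [(200, np.int64(27), np.int64(-51), np.int64(3), 12), (215, np.int64(27), np.int64(-42), np.int64(3), 12), (240, np.int64(27), np.int64(-27), np.int64(2), 12), (265, np.int64(27), np.int64(-11), np.int64(2), 12), (272, np.int64(27), np.int64(-7), np.int64(4), 11), (278, np.int64(31), np.int64(-3), np.int64(-9), 24), (284, np.int64(31), np.int64(0), np.int64(-9), 24), (290, np.int64(31), np.int64(3), np.int64(-9), 24), (296, np.int64(24), np.int64(8), np.int64(15), 0), (302, np.int64(23), np.int64(12), np.int64(15), 0)]
220 [(200, np.int64(10), np.int64(-55), np
[... 3003 characters left out ...]
(290, np.int64(11), np.int64(2), np.int64(-69), 84), (296, np.int64(11), np.int64(5), np.int64(-69), 84), (302, np.int64(7), np.int64(8), np.int64(-63), 78)]
310 [(200, np.int64(12), np.int64(-30), np.int64(-84), 99), (215, np.int64(13), np.int64(-25), np.int64(-85), 100), (240, np.int64(-59), np.int64(-32), np.int64(13), 2), (265, np.int64(11), np.int64(-7), np.int64(-83), 98), (272, np.int64(11), np.int64(-4), np.int64(-83), 98), (278, np.int64(10), np.int64(-2), np.int64(-81), 96), (284, np.int64(5), np.int64(0), np.int64(-74), 89), (290, np.int64(11), np.int64(2), np.int64(-83), 98), (296, np.int64(12), np.int64(4), np.int64(-84), 99), (302, np.int64(12), np.int64(6), np.int64(-84), 98)]
```

Run:
```python
from h import *
s=bot.observe(); im,d=bot.grab_frame("wrist")
P=cloud("wrist",d,s); T=np.linalg.inv(Ttool(s)); L=P@T[:3,:3].T+T[:3,3]
for r in range(250,264): print(r,[tuple(int(v) for v in (L[r,c]*1e3).round(0)) for c in(274,278,284,290,294)])
z=np.load("w1.npz"); P=z["d"]; print(P[262:285,182:192:3])
s2=dict(position=[.4218,-.2799,.2452],tool_rot=[3.1412,0,.2492]); C=cloud("wrist",z["d"],s2);T=np.linalg.inv(Ttool(s2)); L=C@T[:3,:3].T+T[:3,3]
for r in range(264,290,3): print(r,[tuple(int(v) for v in (L[r,c]*1e3).round(0)) for c in(178,182,186,190)])
```

```text
250 [(-7, -6, 3), (-1, -4, -9), (-1, 0, -9), (0, 4, -10), (-1, 6, -9)]
251 [(-7, -6, 2), (-1, -4, -9), (-2, 0, -8), (-1, 4, -10), (-1, 6, -9)]
252 [(-8, -6, 2), (-2, -4, -9), (-2, 0, -9), (-2, 4, -10), (-2, 6, -9)]
253 [(-8, -6, 2), (-3, -4, -9), (-3, 0, -9), (-3, 4, -8), (-3, 6, -9)]
254 [(-10, -6, 3), (-3, -4, -10), (-3, 0, -10), (-4, 4, -9), (-3, 6, -10)]
255 [(-9, -6, 1), (-4, -4, -9), (-4, 0, -10), (-4, 4, -9), (-4, 6, -9)]
256 [(-12, -6, 4), (-4, -4, -11), (-4, 0, -10), (-5, 4, -9), (-4, 6, -10)]
257 [(-12, -6, 3), (-5, -4, -9), (-6, 0, -9), (-6, 4, -9), (-5, 6, -10)]
258 [(11, -5, -42), (11, -3, -41), (11, 0, -41), (11, 3, -42), (11, 5, -41)]
259 [(10, -5, -42), (10, -3, -42), (10, 0, -41), (10, 3, -41), (10, 5, -42)]
260 [(11, -5, -43), (10, -3, -43), (10, 0, -43), (11, 3, -44), (11, 5, -44)]
261 [(11, -5, -44), (11, -3, -45), (10, 0, -43), (10, 3, -44), (10, 5, -43)]
262 [(11, -5, -45), (11, -3, -45), (11, 0, -46), (11, 3, -46), (10, 5, -45)]
263 [(11, -5, -47), (11, -3, -46), (11, 0, -46), (11, 3, -47), (10, 5, -46)]
[[0.47309554 0.47325513 0.47357395 0.47409323]
 [0.473298
[... 970 characters left out ...]
23479]
 [0.13109702 0.13514583 0.13796514 0.14396751]]
264 [(-148, -161, 245), (-147, -154, 245), (-147, -148, 244), (-148, -143, 245)]
267 [(-152, -161, 244), (-152, -155, 244), (-153, -149, 245), (-153, -143, 245)]
270 [(-157, -161, 244), (-159, -156, 246), (-158, -149, 244), (-158, -143, 245)]
273 [(10, -48, -55), (11, -46, -56), (11, -44, -56), (9, -43, -52)]
276 [(10, -47, -58), (11, -45, -58), (11, -43, -59), (8, -43, -55)]
279 [(10, -46, -60), (11, -44, -61), (9, -43, -59), (6, -43, -53)]
282 [(11, -45, -64), (11, -43, -63), (9, -43, -60), (5, -43, -54)]
285 [(10, -44, -65), (10, -43, -65), (8, -43, -61), (4, -43, -55)]
288 [(11, -43, -68), (9, -43, -65), (6, -43, -61), (3, -43, -55)]
```

move_arm(series=[[[0, 0, 0], [0, 0, 0], 45], [[0, 0, 0], [0, 0, 0], 45], [[0, 0, 0], [0, 0, 0], 45], [[0, 0, 0], [0, 0, 0], 45], [[0, 0, 1.5], [0, 0, 0], 45], [[0, 0, 2.5], [0, 0, 0], 45], [[0, 0, 3.5], [0, 0, 0], 45], [[0, 0, 4.1], [0, 0, 0], 45], [[0, 0, 4.1], [0, 0, 0], 45], [[0, 0, 4.1], [0, 0, 0], 45]])

```text
clock: 6.03
position: [0.4623, -0.3242, -0.0256]
tool_rot: [-3.141, 0.001, 0.208]
force: [-5.2, 3.7, 19.0]
grip_width: 0.0383
finger_force: 9.4
```

move_arm(series=[[[0, 0, -0.5], [0, 0, 0], 45], [[0, 0, -0.5], [0, 0, 0], 45]])

```text
clock: 6.2
position: [0.4629, -0.3246, -0.0205]
tool_rot: [3.141, -0.0, 0.208]
force: [0.2, 0.4, 0.8]
grip_width: 0.0383
finger_force: 0.0
```

Run:
```python
from h import *
s=bot.observe(); print(s["force"],s["moment"],s["finger_force"],s["position"],s["grip_width"])
im,d=bot.grab_frame("wrist"); save("w5",im)
P=cloud("wrist",d,s); T=np.linalg.inv(Ttool(s)); L=P@T[:3,:3].T+T[:3,3]
for c in (215,222,229,236,284,330,337,344,351):
    print(c,[(r,)+tuple(int(v) for v in (L[r,c]*1e3).round(0))+(int(P[r,c,2]*1e3),) for r in range(236,272,4)])
```

```text
[0.2394734  0.42722057 0.84627456] [-0.02333104  0.00145925 -0.03005557] 0.0 [ 0.46291899 -0.32458741 -0.02051062] 0.03828846647581693
215 [(236, 19, -35, -34, 13), (240, 16, -35, -32, 11), (244, 14, -35, -33, 12), (248, 13, -35, -34, 13), (252, 9, -36, -32, 11), (256, 8, -36, -33, 12), (260, 5, -36, -33, 12), (264, 3, -36, -33, 12), (268, 0, -36, -32, 11)]
222 [(236, 18, -32, -32, 11), (240, 16, -32, -32, 11), (244, 15, -32, -33, 12), (248, 11, -32, -31, 10), (252, 10, -32, -33, 12), (256, 8, -32, -34, 13), (260, 6, -32, -34, 13), (264, 3, -32, -34, 13), (268, 1, -32, -34, 13)]
229 [(236, 18, -28, -32, 11), (240, 17, -28, -33, 12), (244, 14, -28, -32, 11), (248, 12, -28, -33, 12), (252, 9, -29, -32, 11), (256, 7, -29, -33, 12), (260, 5, -29, -33, 12), (264, 11, -26, -47, 26), (268, 11, -25, -52, 31)]
236 [(236, 18, -25, -32, 11), (240, 17, -24, -34, 13), (244, 14, -25, -32, 11), (248, 12, -25, -33, 12), (252, 10, -25, -33, 12), (256, 8, -25, -34, 13), (260, 10, -23, -43, 22), (264, 10, -23, -47, 26), (268, 11, -22, -53, 32)]
284 [(236, 24, 0, -44, 23), (240, 22, 0, -45, 24), (244, 1
[... 289 characters left out ...]
, (260, 11, 22, -44, 23), (264, 10, 22, -47, 26), (268, 10, 21, -51, 30)]
337 [(236, 14, 29, -21, 0), (240, 12, 29, -22, 1), (244, 8, 30, -19, -1), (248, 6, 30, -20, 0), (252, 3, 30, -20, 0), (256, 2, 30, -22, 1), (260, -1, 30, -21, 0), (264, 11, 25, -48, 27), (268, 11, 24, -52, 31)]
344 [(236, 13, 33, -21, 0), (240, 11, 33, -21, 0), (244, 9, 33, -21, 0), (248, 6, 34, -20, 0), (252, 4, 34, -21, 0), (256, 1, 34, -21, 0), (260, -2, 34, -20, 0), (264, -4, 34, -20, 0), (268, -6, 34, -22, 1)]
351 [(236, 13, 37, -21, 0), (240, 11, 37, -21, 0), (244, 8, 37, -20, 0), (248, 6, 37, -21, 0), (252, 4, 37, -22, 1), (256, 1, 38, -21, 0), (260, -1, 38, -22, 1), (264, -4, 38, -20, 0), (268, -6, 38, -21, 0)]
```

View pics/w5.png

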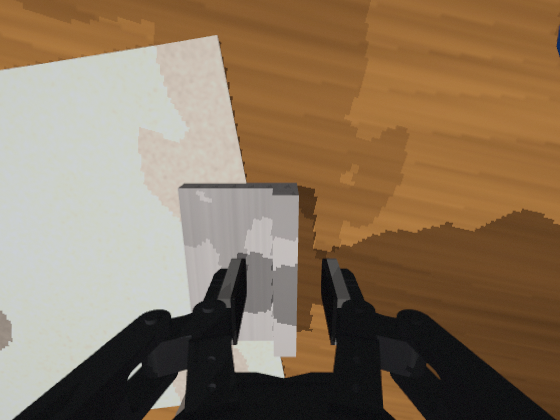

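move_arm(series=[[[0, 0, 0.1], [0, 0, 0], 30], [[0, 0, 0.1], [0, 0, 0], 10], [[0, 0, 0.1], [0, 0, 0], 0], [[0, 0, 0.1], [0, 0, 0], 0], [[0, 0, 0.1], [0, 0, 0], 0], [[0, 0, 0.1], [0, 0, 0], 0], [[0, 0, 0.1], [0, 0, 0], 0], [[0, 0, 0.1], [0, 0, 0], 0]], squeeze=70)

```text
clock: 6.92
position: [0.4626, -0.3244, -0.022]
tool_rot: [-3.141, 0.0, 0.208]
force: [-0.4, 1.3, 1.4]
grip_width: 0.0098
finger_force: 68.7
```

move_arm(series=[[[0, 0, -1], [0, 0, 0], 0], [[0, 0, -3], [0, 0, 0], 0], [[0, 0, -6], [0, 0, 0], 0], [[0, 0, -9], [0, 0, 0], 0], [[1, -2, -12], [0, 0, 0], 0], [[3, -5, -12], [0, 0, -0.08], 0], [[5, -8.5, -12], [0, 0, -0.18], 0], [[7, -12, -12], [0, 0, -0.28], 0], [[9, -15.5, -12], [0, 0, -0.38], 0], [[11, -19, -12], [0, 0, -0.48], 0], [[13, -22.5, -12], [0, 0, -0.58], 0], [[15, -26, -12], [0, 0, -0.68], 0], [[17, -29.5, -12], [0, 0, -0.78], 0], [[19, -33, -12], [0, 0, -0.86], 0], [[20.5, -36, -12], [0, 0, -0.92], 0], [[21.5, -37.5, -12], [0, 0, -0.954], 0], [[21.9, -38.3, -12], [0, 0, -0.954], 0], [[21.9, -38.3, -12], [0, 0, -0.954], 0], [[21.9, -38.3, -12], [0, 0, -0.954], 0]])

```text
clock: 8.5
position: [0.5976, 0.0945, 0.098]
tool_rot: [-3.141, 0.001, 1.161]
force: [-1.5, -0.9, -5.5]
grip_width: 0.0095
finger_force: 69.1
```

Run:
```python
from h import *
s=bot.observe(); print(s["force"],s["moment"],s["finger_force"],s["position"],s["tool_rot"],s["grip_width"],np.round(s["qpos"],2))
im,d=bot.grab_frame("wrist"); save("w6",im); np.savez("w6.npz",im=im,d=d,T=Ttool(s))
P=cloud("wrist",d,s); T=np.linalg.inv(Ttool(s)); L=P@T[:3,:3].T+T[:3,3]
print("left/right cols, tool coords")
for r in range(100,262,16): print(r,[(c,)+tuple(int(v) for v in (L[r,c]*1e3).round(0))+(int(P[r,c,2]*1e3),) for c in range(180,310,12)])
```

```text
[-1.45599786 -0.87991009 -5.52297368] [-0.09640345 -0.11231896  0.00028002] 69.05543088912964 [0.59759271 0.09445921 0.09804398] [-3.14143121e+00  1.13219411e-03  1.16054229e+00] 0.009460108646426034 [ 0.03  0.63 -0.42  1.72  0.33  0.86 -0.94]
left/right cols, tool coords
100 [(180, 86, -81, 79, 19), (192, 86, -72, 79, 18), (204, 86, -62, 79, 18), (216, 86, -53, 81, 16), (228, 86, -44, 80, 18), (240, 86, -34, 79, 18), (252, 86, -25, 80, 18), (264, 86, -16, 79, 18), (276, 86, -6, 81, 17), (288, 86, 3, 79, 19), (300, 86, 12, 79, 18)]
116 [(180, 74, -83, 80, 17), (192, 74, -73, 81, 17), (204, 74, -63, 79, 18), (216, 74, -54, 80, 18), (228, 74, -44, 79, 19), (240, 74, -35, 80, 18), (252, 74, -25, 79, 18), (264, 74, -16, 80, 17), (276, 74, -6, 80, 18), (288, 74, 3, 79, 18), (300, 74, 13, 79, 18)]
132 [(180, 62, -81, 72, 25), (192, 62, -72, 72, 25), (204, 62, -62, 71, 26), (216, 62, -53, 71, 27), (228, 62, -44, 71, 27), (240, 62, -34, 72, 25), (252, 62, -25, 71, 27), (264, 62, -16, 73, 25), (276, 62, -6, 73, 25), (288, 62, 3, 72, 26), (300, 62, 12, 72, 26)]
148 [(180, 50, -82, 71, 27), (19
[... 1482 characters left out ...]
 -34, 132), (252, 24, -16, -34, 131), (264, 24, -10, -34, 131), (276, 29, -4, -46, 144), (288, 29, 2, -46, 144), (300, -19, 14, 73, 25)]
244 [(180, -34, -91, 71, 26), (192, 15, -47, -35, 132), (204, 15, -41, -33, 131), (216, 15, -35, -34, 131), (228, 15, -29, -34, 132), (240, 15, -22, -34, 132), (252, 15, -16, -34, 131), (264, 15, -10, -35, 132), (276, 21, -4, -48, 145), (288, 21, 2, -47, 145), (300, -34, 14, 72, 25)]
260 [(180, -49, -93, 72, 26), (192, 6, -48, -34, 132), (204, 6, -41, -34, 132), (216, 6, -35, -33, 131), (228, 6, -29, -35, 132), (240, 5, -23, -33, 131), (252, 6, -17, -34, 131), (264, 11, -10, -43, 140), (276, 12, -4, -46, 144), (288, 13, 2, -47, 144), (300, 11, 8, -43, 141)]
```

View pics/w6.png

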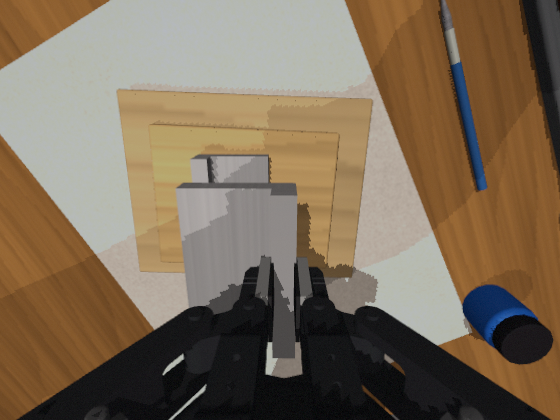

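```bash
cat >> h.py <<'E'
def edges(f,zt,lo,hi,s=None,name=""):
    """tool-frame extents of points with world z near zt inside box lo..hi (tool x,y)"""
def pts(tag):
    z=np.load(tag+".npz"); T=z["T"]; s=dict(position=T[:3,3],tool_rot=T[:3,:3])
    P=cloud("wrist",z["d"],s); Ti=np.linalg.inv(T); return P.reshape(-1,3),(P@Ti[:3,:3].T+Ti[:3,3]).reshape(-1,3)*1e3
def seg(P,L,z,tol=.004,x=(-99,99),y=(-99,99)):
    m=(abs(P[:,2]-z)<tol)&(L[:,0]>x[0])&(L[:,0]<x[1])&(L[:,1]>y[0])&(L[:,1]<y[1]); return L[m]
def lines(A,name,ax=1):
    """edge positions along y as function of x (bins): min/max y per x bin, line fit"""
    b=np.round(A[:,0]/2).astype(int); X,lo,hi=[],[],[]
    for k in np.unique(b):
        q=A[b==k]; 
        if len(q)>5: X.append(2*k);lo.append(q[:,1].min());hi.append(q[:,1].max())
    X=np.array(X,float)
    for n,v in(("min",lo),("max",hi)):
        k=np.polyfit(X,v,1); r=np.polyval(k,X)-v; g=abs(r-np.median(r))<1.5; k=np.polyfit(X[g],np.array(v)[g],1)
        print(name,n,"y0 %.1f mean %.1f slope deg %.2f"%(k[1],np.median(v),np.degrees(np.arctan(k[0]))))
    print("   x range",A[:,0].min().round(1),np.percentile(A[:,0],99.5).round(1),A[:,0].max().round(1),"z",np.median(A[:,2]).round(1))
E
python3 - <<'E'
from h import *
P,L=pts("w6")
lines(seg(P,L,.132,x=(15,60),y=(-70,-8)),"heldfoot")
lines(seg(P,L,.1445,x=(15,60),y=(-12,12)),"heldheel")
lines(seg(P,L,.050,x=(26,60),y=(-80,-40)),"lowheel")
lines(seg(P,L,.038,x=(26,60),y=(-60,0)),"lowfoot")
A=seg(P,L,.132,x=(15,60),y=(-50,-8)); print(np.polyfit(A[:,1],A[:,2],1),np.polyfit(A[:,0],A[:,2],1))
E
```

```text
heldfoot min y0 -52.2 mean -52.3 slope deg -0.06
heldfoot max y0 -7.9 mean -8.1 slope deg -0.43
   x range 15.0 44.5 45.0 z -34.1
heldheel min y0 -6.1 mean -6.2 slope deg -0.24
heldheel max y0 5.8 mean 5.4 slope deg -0.65
   x range 15.0 44.4 44.6 z -46.2
lowheel min y0 -68.2 mean -68.2 slope deg 0.06
lowheel max y0 -56.0 mean -56.3 slope deg -0.48
   x range 27.2 45.5 45.6 z 47.8
lowfoot min y0 -56.5 mean -56.5 slope deg -0.06
lowfoot max y0 -11.5 mean -12.6 slope deg -2.03
   x range 26.1 45.7 45.8 z 59.7
[-6.09002925e-03 -3.42125694e+01] [ 1.53005045e-02 -3.45038012e+01]
```

move_arm(series=[[[0, 0, 2], [0, 0, 0], 0], [[0, 0, 4.5], [0, 0, 0], 0], [[0, 0, 6.5], [0, 0, 0], 0], [[0, 0, 7.4], [0, 0, 0], 0], [[0, 0, 7.7], [0, 0, 0], 0], [[0, 0, 7.8], [0, 0, 0], 0], [[0, 0, 7.9], [0, 0, 0], 0], [[0, 0, 7.95], [0, 0, 0], 0], [[0, 0, 7.95], [0, 0, 0], 0], [[0, 0, 7.95], [0, 0, 0], 0]])

```text
clock: 9.38
position: [0.5983, 0.0955, 0.0193]
tool_rot: [3.141, -0.0, 1.162]
force: [0.5, 0.0, -4.8]
grip_width: 0.01
finger_force: 69.1
```

move_arm(series=[[[0, 0, 0.08], [0, 0, 0], 0], [[0, 0, 0.16], [0, 0, 0], 0], [[0, 0, 0.22], [0, 0, 0], 0], [[0, 0, 0.27], [0, 0, 0], 0], [[0, 0, 0.27], [0, 0, 0], 0]])

```text
clock: 9.8
position: [0.598, 0.0955, 0.0161]
tool_rot: [3.141, -0.0, 1.162]
force: [-0.4, -0.3, -0.9]
grip_width: 0.0091
finger_force: 69.6
```

move_arm(series=[[[0, -0.04, 0], [0, 0, 0], 0], [[0, -0.08, 0], [0, 0, 0], 0], [[0, -0.12, 0], [0, 0, 0], 0], [[0, -0.16, 0], [0, 0, 0], 0], [[0, -0.2, 0], [0, 0, 0], 0], [[0, -0.24, 0], [0, 0, 0], 0], [[0, -0.24, 0], [0, 0, 0], 0]])

```text
clock: 10.38
position: [0.5959, 0.0965, 0.016]
tool_rot: [3.141, -0.0, 1.162]
force: [2.8, -1.3, 0.2]
grip_width: 0.01
finger_force: 69.7
```

move_arm(series=[[[0, -0.03, 0], [0, 0, 0], 0], [[0, -0.06, 0], [0, 0, 0], 0], [[0, -0.09, 0], [0, 0, 0], 0], [[0, -0.09, 0], [0, 0, 0], 0]])

```text
clock: 10.72
position: [0.5951, 0.0968, 0.016]
tool_rot: [3.141, -0.0, 1.162]
force: [2.9, -0.6, 0.4]
grip_width: 0.01
finger_force: 69.9
```

move_arm(series=[[[0, -0.02, 0], [0, 0, 0], 0], [[0, -0.04, 0], [0, 0, 0], 0], [[0, -0.04, 0], [0, 0, 0], 0]])

```text
clock: 10.97
position: [0.5947, 0.097, 0.016]
tool_rot: [3.141, -0.0, 1.162]
force: [3.9, -1.9, 2.6]
grip_width: 0.0098
finger_force: 70.0
```

move_arm(series=[[[0, -0.02, 0], [0, 0, 0], 0], [[0, -0.02, 0], [0, 0, 0], 0]])

```text
clock: 11.13
position: [0.5945, 0.097, 0.016]
tool_rot: [3.141, -0.0, 1.162]
force: [3.8, -2.1, 2.6]
grip_width: 0.0098
finger_force: 70.1
```

```bash
cat > ft.py <<'E'
from h import *
F=[]
for _ in range(6):
    im,d=bot.grab_frame("wrist"); s=bot.observe(); F.append(list(s["force"]))
F=np.array(F); T=Ttool(s); np.savez("w_ft.npz",im=im,d=d,T=T)
print("t",s["clock"],"tool force mean",(F@T[:3,:3]).mean(0).round(2),"sd",F.std(0).round(2),"pos",np.round(s["position"],4))
E
python3 ft.py
python3 - <<'E'
from h import *
P,L=pts("w_ft")
lines(seg(P,L,.050,.003,x=(16,60),y=(-80,-54)),"lowheel")
lines(seg(P,L,.050,.003,x=(16,60),y=(-62,-8)),"heldfoot+")
E
```

```text
t 11.4333 tool force mean [ 0.21  4.98 -3.61] sd [0.32 0.41 0.82] pos [0.5946 0.097  0.016 ]
lowheel min y0 -64.8 mean -65.0 slope deg -0.25
lowheel max y0 -54.3 mean -54.1 slope deg 0.34
   x range 16.0 44.4 44.6 z -34.4
heldfoot+ min y0 -62.0 mean -61.9 slope deg 0.14
heldfoot+ max y0 -8.0 mean -8.2 slope deg -0.42
   x range 16.0 44.4 45.0 z -34.3
```

move_arm(series=[[[0, 0, -0.01], [0, 0, 0], 0], [[0, -0.02, -0.01], [0, 0, 0], 0], [[0, -0.02, -0.01], [0, 0, 0], 0]])

```text
clock: 11.68
position: [0.5943, 0.0971, 0.016]
tool_rot: [3.141, -0.0, 1.162]
force: [5.4, -1.7, 2.4]
grip_width: 0.0096
finger_force: 70.0
```

```bash
python3 ft.py
```

```text
t 11.9833 tool force mean [ 0.37  5.53 -2.23] sd [0.21 0.83 0.48] pos [0.5943 0.0971 0.016 ]
```

move_arm(series=[[[0, 0, -0.01], [0, 0, 0], 0], [[0, -0.02, -0.01], [0, 0, 0], 0], [[0, -0.02, -0.01], [0, 0, 0], 0]])

```text
clock: 12.23
position: [0.5942, 0.0972, 0.016]
tool_rot: [3.141, -0.0, 1.162]
force: [6.3, -1.7, -0.2]
grip_width: 0.0096
finger_force: 69.8
```

```bash
python3 ft.py
```

```text
t 12.5333 tool force mean [ 0.51  6.12 -0.48] sd [0.51 0.31 0.48] pos [0.5942 0.0972 0.016 ]
```

move_arm(series=[[[0, 0.02, 0], [0, 0, 0], 5], [[0, 0.02, 0], [0, 0, 0], 40], [[0, 0.02, 0], [0, 0, 0], 40], [[0, 0.02, 0], [0, 0, 0], 40], [[0, 0.02, 0], [0, 0, 0], 40], [[0, 0.02, -0.5], [0, 0, 0], 40], [[0, 0.02, -2], [0, 0, 0], 40], [[0, 0.02, -4.5], [0, 0, 0], 40], [[0, 0.02, -8], [0, 0, 0], 40], [[0, 0.02, -11.5], [0, 0, 0], 40], [[-3, 0.02, -15], [0, 0, 0], 40], [[-5, -1, -18], [0, 0, 0], 40], [[-6, -2.5, -20], [0, 0, 0], 40], [[-6, -2.5, -20], [0, 0, 0], 40], [[-6, -2.5, -20], [0, 0, 0], 40]])

```text
clock: 13.78
position: [0.5473, 0.0518, 0.2177]
tool_rot: [3.139, -0.001, 1.161]
force: [0.2, -0.2, -1.6]
grip_width: 0.0339
finger_force: 0.0
```

```bash
cat > stk.py <<'E'
import sys
from h import *
tag=sys.argv[1]
s=bot.observe(); im,d=bot.grab_frame("wrist"); save(tag,im); np.savez(tag+".npz",im=im,d=d,T=Ttool(s)); print(s["clock"],np.round(s["position"],4),s["grip_width"])
P,L=pts(tag)
# transform to low frame (axis yaw -23.4, heel centre at (.5407,.1200))
a=np.radians(-23.4); R=np.array([[np.cos(a),np.sin(a)],[-np.sin(a),np.cos(a)]])
X=(P[:,:2]-[.5407,.1200])@R.T*1e3; X[:,0]-=22
for z in (.026,.038,.050,.062,.074,.086):
    m=(abs(P[:,2]-z)<.0035)&(abs(X[:,0])<60)&(abs(X[:,1])<50); A=X[m]
    if m.sum()<30: continue
    A=np.c_[A[:,1],A[:,0],P[m,2]*1e3]; print("z",z,m.sum()); lines(A,"  lowx")
E
python3 stk.py w7
```

```text
13.7833 [0.5473 0.0518 0.2177] 0.03388940771227506
z 0.026 3766
  lowx min y0 -59.5 mean -59.5 slope deg -0.02
  lowx max y0 59.5 mean 59.5 slope deg 0.11
   x range -49.6 49.9 50.0 z 26.2
z 0.05 4735
  lowx min y0 -27.8 mean -27.8 slope deg 0.13
  lowx max y0 29.3 mean 29.3 slope deg -0.02
   x range -46.1 44.3 44.4 z 50.2
z 0.062 1070
  lowx min y0 29.8 mean 29.7 slope deg -0.03
  lowx max y0 41.1 mean 41.1 slope deg 0.12
   x range -45.8 44.4 44.6 z 62.2
```

View pics/w7.png

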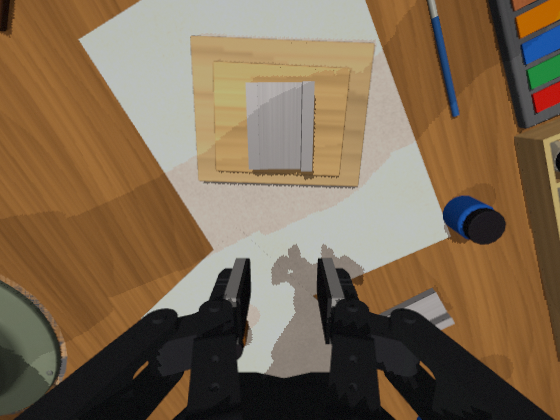

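move_arm(series=[[[-1.5, 1.3, 0], [0, 0, -0.12], 40], [[-3, 2.6, 0], [0, 0, -0.24], 40], [[-4.5, 3.9, 0], [0, 0, -0.36], 40], [[-6, 5.2, 0], [0, 0, -0.48], 40], [[-7.5, 6.5, 0], [0, 0, -0.6], 40], [[-9, 7.8, 0], [0, 0, -0.72], 40], [[-10.5, 9.1, 0], [0, 0, -0.84], 40], [[-12, 10.4, 0], [0, 0, -0.96], 40], [[-13.5, 11.7, 0.5], [0, 0, -1.08], 40], [[-15, 13, 1.5], [0, 0, -1.2], 40], [[-16.5, 14.3, 2.5], [0, 0, -1.32], 40], [[-18, 15.6, 3.5], [0, 0, -1.44], 40], [[-19.5, 16.9, 4.5], [0, 0, -1.56], 40], [[-21, 18.2, 5.5], [0, 0, -1.68], 40], [[-22.2, 19.2, 6.5], [0, 0, -1.8], 40], [[-23.2, 20.1, 7.5], [0, 0, -1.92], 40], [[-23.2, 20.1, 8.5], [0, 0, -2.04], 40], [[-23.2, 20.1, 9.5], [0, 0, -2.138], 40], [[-23.2, 20.1, 9.8], [0, 0, -2.138], 40], [[-23.2, 20.1, 9.8], [0, 0, -2.138], 40]])

```text
clock: 15.5
position: [0.6388, -0.24, 0.116]
tool_rot: [3.139, -0.002, -2.986]
force: [-0.4, 0.2, 0.7]
grip_width: 0.0343
finger_force: 0.0
```

```bash
cat > wa.py <<'E'
from h import *
s=bot.observe(); im,d=bot.grab_frame("wrist"); save("w8",im); np.savez("w8.npz",im=im,d=d,T=Ttool(s)); print(s["clock"],np.round(s["position"],4),np.round(s["tool_rot"],3),np.round(s["qpos"],2))
P,L=pts("w8"); c=np.hypot(P[:,0]-.637,P[:,1]+.225)<.07
for z in(.024,.012): 
    m=c&(abs(P[:,2]-z)<.003); print(z,m.sum(),np.percentile(L[m],[.5,50,99.5],axis=0).round(1)[:,:2].tolist(),rect(P[m])); lines(L[m],"tool")
E
python3 wa.py
```

```text
15.5 [ 0.6388 -0.24    0.116 ] [ 3.139e+00 -2.000e-03 -2.986e+00] [ 0.75  0.82 -0.82  1.47  0.64  1.13  1.54]
0.024 1240 [[-45.8, -7.8], [2.1, -2.0], [43.2, 4.2]] (array([ 640.5, -241.3]), 89.9, 11.5, 8.4)
tool min y0 -7.4 mean -7.4 slope deg 0.21
tool max y0 3.6 mean 3.5 slope deg 0.28
   x range -46.6 43.2 43.3 z 91.7
0.012 3826 [[-46.1, 4.4], [2.2, 23.6], [43.9, 43.0]] (array([ 637.1, -221.6]), 91.0, 50.5, 9.4)
tool min y0 4.5 mean 4.6 slope deg -0.25
tool max y0 42.8 mean 42.8 slope deg -0.00
   x range -46.7 43.9 44.2 z 103.7
```

move_arm(series=[[[-0.1, -0.17, 3], [0, 0, 0], 40], [[-0.1, -0.17, 6], [0, 0, 0], 40], [[-0.1, -0.17, 9], [0, 0, 0], 40], [[-0.1, -0.17, 11.5], [0, 0, 0], 40], [[-0.1, -0.17, 13], [0, 0, 0], 40], [[-0.1, -0.17, 13.7], [0, 0, 0], 40], [[-0.1, -0.17, 13.7], [0, 0, 0], 40], [[-0.1, -0.17, 13.7], [0, 0, 0], 20], [[-0.1, -0.17, 13.7], [0, 0, 0], 5], [[-0.1, -0.17, 13.7], [0, 0, 0], 0], [[-0.1, -0.17, 13.7], [0, 0, 0], 0], [[-0.1, -0.17, 13.7], [0, 0, 0], 0], [[-0.1, -0.17, 13.7], [0, 0, 0], 0], [[-0.1, -0.17, 13.7], [0, 0, 0], 0]])

```text
clock: 16.72
position: [0.6416, -0.2421, -0.017]
tool_rot: [-3.141, 0.002, -2.984]
force: [-1.7, 1.9, 6.7]
grip_width: 0.0088
finger_force: 68.8
```

move_arm(series=[[[0, 0, 0], [0, 0, 0], 40], [[0, 0, 0], [0, 0, 0], 40], [[0, 0, 0], [0, 0, 0], 40], [[0, 0, 0], [0, 0, 0], 40], [[0, 0, 0.2], [0, 0, 0], 40], [[0, 0, 0.4], [0, 0, 0], 40], [[0, 0, 0.4], [0, 0, 0], 40]])

```text
clock: 17.3
position: [0.6403, -0.2422, -0.0235]
tool_rot: [3.141, -0.001, -2.984]
force: [0.3, -0.6, 0.0]
grip_width: 0.0338
finger_force: 0.0
```

move_arm(series=[[[0, 0, -0.13], [0, 0, 0], 40], [[0, 0, -0.13], [0, 0, 0], 20], [[0, 0, -0.13], [0, 0, 0], 5], [[0, 0, -0.13], [0, 0, 0], 0], [[0, 0, -0.13], [0, 0, 0], 0], [[0, 0, -0.13], [0, 0, 0], 0], [[0, 0, -0.13], [0, 0, 0], 0], [[0, 0, -0.13], [0, 0, 0], 0]])

```text
clock: 17.97
position: [0.6408, -0.2423, -0.0212]
tool_rot: [-3.141, 0.0, -2.984]
force: [-1.9, 0.4, 6.1]
grip_width: 0.0098
finger_force: 69.4
```

move_arm(series=[[[0, 0, -0.5], [0, 0, 0], 0], [[0, 0, -2], [0, 0, 0], 0], [[0, 0, -5], [0, 0, 0], 0], [[0, 0, -8.5], [0, 0, 0], 0], [[0, 0, -12], [0, 0, 0], 0], [[0, 0, -14.5], [0, 0, 0], 0], [[0, 0, -14.5], [0, 0, 0], 0]])

```text
clock: 18.55
position: [0.643, -0.2423, 0.1301]
tool_rot: [-3.139, 0.007, -2.983]
force: [0.2, -0.1, -4.7]
grip_width: 0.01
finger_force: 68.9
```

move_arm(series=[[[0.2, 2, 0], [0, 0, 0.12], 0], [[0.4, 4, 0], [0, 0, 0.24], 0], [[0.6, 6, 0], [0, 0, 0.36], 0], [[0.8, 8, 0], [0, 0, 0.48], 0], [[1, 10, 0], [0, 0, 0.6], 0], [[1.2, 12, 0], [0, 0, 0.72], 0], [[1.4, 14, 0], [0, 0, 0.84], 0], [[1.6, 16, 0], [0, 0, 0.96], 0], [[1.8, 18.5, 0], [0, 0, 1.08], 0], [[2.1, 21, 0], [0, 0, 1.2], 0], [[2.4, 23.5, 0], [0, 0, 1.32], 0], [[2.7, 26, 0], [0, 0, 1.44], 0], [[3, 28.5, 0], [0, 0, 1.56], 0], [[3.3, 31, 0], [0, 0, 1.68], 0], [[3.6, 33.5, 0], [0, 0, 1.8], 0], [[3.8, 35.5, 0], [0, 0, 1.92], 0], [[4, 37.2, 0], [0, 0, 2.04], 0], [[4, 37.2, 0], [0, 0, 2.137], 0], [[4, 37.2, 0], [0, 0, 2.137], 0], [[4, 37.2, 0], [0, 0, 2.137], 0]])

```text
clock: 20.22
position: [0.5422, 0.1187, 0.1234]
tool_rot: [-3.142, 0.001, 1.166]
force: [-0.5, -0.6, -5.3]
grip_width: 0.0095
finger_force: 69.0
```

```bash
python3 ft.py; cp w_ft.npz w9.npz
python3 - <<'E'
from h import *
print(bot.observe()["tool_rot"])
P,L=pts("w9"); zt=P[:,2]; m=(abs(L[:,1])<70)&(L[:,0]>15)&(L[:,0]<60)
print(np.histogram(P[m,2]*1e3,bins=np.arange(20,190,4)))
E
```

```text
t 20.5167 tool force mean [-0.17  0.42  5.07] sd [0.44 0.57 0.54] pos [0.5426 0.1183 0.1233]
[-3.14139412e+00  3.15197723e-05  1.16311549e+00]
(array([  17, 3769,   30,   65,   14,   75,   87, 2018,   48,   42,  427,
          2,    0,    0,    0,    0,    0,    0,    0,    0,    0,    0,
          0,    0,    0,    0,    0,    0,    0,    0,    0,  167,  180,
        847, 3761,   62,  161, 1477,    0,    0,    0,    0]), array([ 20,  24,  28,  32,  36,  40,  44,  48,  52,  56,  60,  64,  68,
        72,  76,  80,  84,  88,  92,  96, 100, 104, 108, 112, 116, 120,
       124, 128, 132, 136, 140, 144, 148, 152, 156, 160, 164, 168, 172,
       176, 180, 184, 188]))
```

Run:
```python
from h import *
P,L=pts("w9")
A=seg(P,L,.158,.004,x=(14,60),y=(7,60)); lines(A,"heldfoot")
print("tilt y,x",np.degrees(np.polyfit(A[:,1],A[:,2],1)[0]),np.degrees(np.polyfit(A[:,0],A[:,2],1)[0]),"z",np.median(A[:,2]))
B=seg(P,L,.170,.003,x=(14,60),y=(-15,15)); lines(B,"heldheel")
lines(seg(P,L,.062,.003,x=(14,60),y=(20,80)),"Bheel")
lines(seg(P,L,.050,.003,x=(14,60),y=(-40,80)),"Bfoot/lowheel")
```

```text
heldfoot min y0 7.1 mean 7.2 slope deg 0.17
heldfoot max y0 44.4 mean 44.5 slope deg 0.22
   x range 14.0 44.7 44.9 z -33.3
tilt y,x 0.502742315490785 0.2932521848945874 z -33.313434259377395
heldheel min y0 -6.5 mean -6.1 slope deg 0.67
heldheel max y0 5.5 mean 5.5 slope deg 0.01
   x range 14.0 44.9 45.1 z -45.5
Bheel min y0 49.1 mean 49.2 slope deg 0.20
Bheel max y0 62.1 mean 60.9 slope deg -1.75
   x range 25.0 45.8 45.9 z 61.1
Bfoot/lowheel min y0 -8.5 mean -8.2 slope deg 0.59
Bfoot/lowheel max y0 48.6 mean 49.3 slope deg 0.98
   x range 22.3 46.0 46.1 z 73.0
```

move_arm(series=[[[0, 0, 2], [0, 0, 0], 0], [[0, 0, 4.5], [0, 0, 0], 0], [[0, 0, 6.8], [0, 0, 0], 0], [[0, 0, 8], [0, 0, 0], 0], [[0, 0, 8.6], [0, 0, 0], 0], [[0, 0, 8.8], [0, 0, 0], 0], [[0, 0, 8.9], [0, 0, 0], 0], [[0, 0, 8.9], [0, 0, 0], 0], [[0, 0, 8.9], [0, 0, 0], 0]])

```text
clock: 21.27
position: [0.5431, 0.119, 0.0353]
tool_rot: [3.14, -0.001, 1.163]
force: [-0.1, -0.5, -5.3]
grip_width: 0.0092
finger_force: 69.1
```

move_arm(series=[[[0, 0, 0.15], [0, 0, 0], 0], [[0, 0, 0.3], [0, 0, 0], 0], [[0, 0, 0.42], [0, 0, 0], 0], [[0, 0, 0.5], [0, 0, 0], 0], [[0, 0, 0.55], [0, 0, 0], 0], [[0, 0, 0.55], [0, 0, 0], 0]])

```text
clock: 21.77
position: [0.5424, 0.1188, 0.0288]
tool_rot: [-3.141, 0.0, 1.163]
force: [-0.9, -0.6, -4.1]
grip_width: 0.0095
finger_force: 69.2
```

```bash
python3 ft.py
```

```text
t 22.0667 tool force mean [-0.41 -0.45  4.11] sd [0.48 0.43 0.2 ] pos [0.5425 0.1188 0.0289]
```

Just touching. A little lower.

move_arm(series=[[[0, 0, 0.02], [0, 0, 0], 0], [[0, 0, 0.04], [0, 0, 0], 0], [[0, 0, 0.04], [0, 0, 0], 0]])

```text
clock: 22.32
position: [0.5425, 0.1189, 0.0287]
tool_rot: [3.141, -0.0, 1.163]
force: [-3.0, -0.8, 4.3]
grip_width: 0.0094
finger_force: 70.1
```

```bash
python3 ft.py
```

```text
t 22.6167 tool force mean [-2.15 -3.42 -5.37] sd [0.68 0.54 0.47] pos [0.5425 0.1189 0.0287]
```

move_arm(series=[[[0, 0, -0.02], [0, 0, 0], 0], [[0, 0.04, -0.02], [0, 0, 0], 0], [[0, 0.08, -0.02], [0, 0, 0], 0], [[0, 0.12, -0.02], [0, 0, 0], 0], [[0, 0.16, -0.02], [0, 0, 0], 0], [[0, 0.2, -0.02], [0, 0, 0], 0], [[0, 0.24, -0.02], [0, 0, 0], 0], [[0, 0.28, -0.02], [0, 0, 0], 0], [[0, 0.28, -0.02], [0, 0, 0], 0]])

```text
clock: 23.37
position: [0.5449, 0.1181, 0.0287]
tool_rot: [-3.141, -0.0, 1.163]
force: [-4.7, 2.2, 3.7]
grip_width: 0.0099
finger_force: 70.1
```

```bash
python3 ft.py
```

```text
t 23.6667 tool force mean [ 0.5  -5.15 -3.62] sd [0.53 0.19 0.21] pos [0.5449 0.1181 0.0287]
```

move_arm(series=[[[0, 0, -0.02], [0, 0, 0], 0], [[0, 0.03, -0.02], [0, 0, 0], 0], [[0, 0.06, -0.02], [0, 0, 0], 0], [[0, 0.09, -0.02], [0, 0, 0], 0], [[0, 0.12, -0.02], [0, 0, 0], 0], [[0, 0.12, -0.02], [0, 0, 0], 0]])

```text
clock: 24.17
position: [0.5463, 0.1171, 0.0288]
tool_rot: [3.142, 0.0, 1.163]
force: [-0.5, -0.5, -3.6]
grip_width: 0.0096
finger_force: 69.2
```

```bash
python3 ft.py
```

```text
t 24.4667 tool force mean [0.16 0.41 4.47] sd [0.27 0.8  0.32] pos [0.5462 0.1171 0.0289]
```

move_arm(series=[[[0, 0.02, 0], [0, 0, 0], 0], [[0, 0.03, 0], [0, 0, 0], 0], [[0, 0.03, 0], [0, 0, 0], 0]])

```text
clock: 24.72
position: [0.5464, 0.1171, 0.0289]
tool_rot: [-3.141, 0.0, 1.163]
force: [-2.0, -0.5, -3.9]
grip_width: 0.0097
finger_force: 69.3
```

```bash
python3 ft.py
```

```text
t 25.0167 tool force mean [-0.44 -0.35  3.81] sd [0.47 0.48 0.44] pos [0.5464 0.1171 0.0289]
```

move_arm(series=[[[0, 0.02, 0], [0, 0, 0], 0], [[0, 0.03, 0], [0, 0, 0], 0], [[0, 0.03, 0], [0, 0, 0], 0]])

```text
clock: 25.27
position: [0.5467, 0.117, 0.0289]
tool_rot: [3.142, -0.0, 1.163]
force: [-0.2, -0.1, -4.9]
grip_width: 0.0096
finger_force: 69.2
```

```bash
python3 ft.py
```

```text
t 25.5667 tool force mean [ 0.54 -0.03  4.35] sd [0.65 0.32 0.54] pos [0.5467 0.117  0.0289]
```

move_arm(series=[[[0, 0.02, 0], [0, 0, 0], 0], [[0, 0.03, 0], [0, 0, 0], 0], [[0, 0.03, 0], [0, 0, 0], 0]])

```text
clock: 25.82
position: [0.547, 0.1169, 0.0289]
tool_rot: [-3.142, -0.0, 1.163]
force: [-0.2, 0.1, -4.3]
grip_width: 0.0095
finger_force: 69.2
```

```bash
python3 ft.py
python3 - <<'E'
from h import *
P,L=pts("w_ft")
lines(seg(P,L,.062,.003,x=(16,60),y=(8,80)),"foot+Bheel")
lines(seg(P,L,.050,.003,x=(16,60),y=(-50,8)),"lowheel")
E
```

```text
t 26.1167 tool force mean [-0.36 -0.73  3.68] sd [0.41 0.88 0.37] pos [0.547  0.1169 0.0289]
foot+Bheel min y0 8.3 mean 8.2 slope deg -0.15
foot+Bheel max y0 56.6 mean 56.6 slope deg 0.08
   x range 16.0 45.2 45.6 z -33.4
lowheel min y0 -13.1 mean -13.1 slope deg 0.01
lowheel max y0 -7.9 mean -7.5 slope deg 0.75
   x range 16.1 45.0 45.1 z -21.4
```

move_arm(series=[[[0, 0.02, 0], [0, 0, 0], 0], [[0, 0.03, 0], [0, 0, 0], 0], [[0, 0.03, 0], [0, 0, 0], 0]])

```text
clock: 26.37
position: [0.5472, 0.1168, 0.0289]
tool_rot: [-3.141, 0.0, 1.163]
force: [-0.0, 1.5, -3.3]
grip_width: 0.0095
finger_force: 69.3
```

```bash
python3 ft.py
```

```text
t 26.6667 tool force mean [ 0.1  -1.95  3.68] sd [0.51 0.25 0.47] pos [0.5472 0.1168 0.0289]
```

move_arm(series=[[[0, 0.01, 0], [0, 0, 0], 0], [[0, 0.01, 0], [0, 0, 0], 0]])

```text
clock: 26.83
position: [0.5473, 0.1168, 0.0289]
tool_rot: [-3.141, -0.0, 1.163]
force: [-2.8, 1.7, -3.3]
grip_width: 0.0093
finger_force: 69.3
```

```bash
python3 ft.py
```

```text
t 27.1333 tool force mean [ 0.46 -3.6   3.06] sd [0.9  0.32 0.66] pos [0.5473 0.1168 0.0289]
```

move_arm(series=[[[0, 0, 0.02], [0, 0, 0], 0], [[0, 0, 0.02], [0, 0, 0], 5], [[0, 0, 0.02], [0, 0, 0], 15], [[0, 0, 0.02], [0, 0, 0], 30], [[0, 0, 0.02], [0, 0, 0], 40], [[0, 0, 0.02], [0, 0, 0], 40], [[0, 0, 0.02], [0, 0, 0], 40], [[0, 0, -0.5], [0, 0, 0], 40], [[0, 0, -2], [0, 0, 0], 40], [[0, 0, -4.5], [0, 0, 0], 40], [[0, 0, -8], [0, 0, 0], 40], [[0, 0, -11.5], [0, 0, 0], 40], [[-3, 0, -15], [0, 0, 0], 40], [[-5, 1, -18], [0, 0, 0], 40], [[-6, 2, -19], [0, 0, 0], 40], [[-6, 2, -19], [0, 0, 0], 40], [[-6, 2, -19], [0, 0, 0], 40], [[-6, 2, -19], [0, 0, 0], 40]])

```text
clock: 28.63
position: [0.5415, 0.0543, 0.2184]
tool_rot: [-3.141, 0.0, 1.163]
force: [-0.1, 0.5, -0.3]
grip_width: 0.0337
finger_force: 0.0
```

```bash
python3 stk.py w10
```

```text
28.6333 [0.5415 0.0543 0.2184] 0.03369852017379816
z 0.026 3670
  lowx min y0 -59.5 mean -59.6 slope deg 0.07
  lowx max y0 59.5 mean 59.5 slope deg 0.05
   x range -49.9 49.9 49.9 z 26.2
z 0.05 413
  lowx min y0 -27.8 mean -27.7 slope deg 0.06
  lowx max y0 -23.7 mean -23.7 slope deg 0.32
   x range -46.2 44.2 44.3 z 50.2
z 0.062 4451
  lowx min y0 -9.0 mean -9.0 slope deg 0.32
  lowx max y0 41.1 mean 41.1 slope deg 0.05
   x range -46.1 44.4 44.5 z 62.2
z 0.074 1129
  lowx min y0 -20.8 mean -20.8 slope deg 0.24
  lowx max y0 -9.6 mean -9.7 slope deg 0.10
   x range -45.8 44.5 44.5 z 74.2
```

View pics/w10.png

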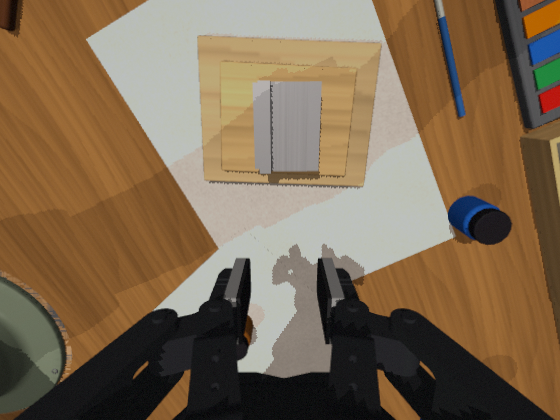

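The last picture shows the pile at about (287, 127). It is level and square, with no visible gap, and the lower weights have not moved.

```bash
python3 -c "
from workcell import bot
print(bot.job_done())"
```

```text
the job is handed in; nothing more can be done
None
```

Both weights are stacked and butted home (weight_2, then weight_1), the pile is level, the panel and lowest weight show no measurable movement, and the job was handed in at about 29 s; no verdict came back.

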